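Get the sample jar out from behind the bottles and onto the balance

TASK

The squat sample jar stands crowded in behind three tall bottles on the white carrier. First stand all three bottles upright on the metal side tray, leaving the jar where it is; then set the jar upright on the middle of the balance pan while the bottles wait on the tray; then put each bottle back upright on the carrier in the very place it came from. Knock nothing over, and leave the tip box, the beaker and the timer alone.

Things in the scene. Friction and masses are not known exactly. Their poses are not given: they have to be found in the camera images.
- round_mid (a point): Wide round bottle: white, 140 mm tall, about 0.28 kg, cylinder 62 mm wide up to 88 mm, sloping shoulder to 103 mm. Black cap 34 mm wide, 30 mm tall: centre 55 mm, top 70 mm above this point (28 mm neck below it). This point: on the axis, 70 mm above the underside, z up.
- square_mid (a point): Square bottle: white, 140 mm tall, about 0.30 kg, body 58 x 58 mm (sides along its x, y) up to 92 mm. Black cap 34 mm wide, 30 mm tall: centre 55 mm, top 70 mm above this point (28 mm neck below it). This point: on the axis, 70 mm above the underside, z up. Put it back turned about as it stood: its corners reach 41 mm out and could touch a neighbour.
- slim_mid (a point): Slim round bottle: white, 140 mm tall, about 0.18 kg, cylinder only 44 mm wide up to 94 mm, short shoulder to 103 mm. Black cap 34 mm wide, 30 mm tall: centre 55 mm, top 70 mm above this point (28 mm neck below it). This point: on the axis, 70 mm above the underside, z up.
- jar_mid (a point): Squat sample jar, the thing to fetch: upright cylinder 50 mm tall, about 0.15 kg, white body 56 mm wide with a flat white lid 58 mm wide over the upper 16 mm. This point is on its axis, 25 mm above its underside, z up. It starts in one of the two rear places of the carrier.
- carrier: Fixed white slab 190 (x) x 180 (y) x 10 mm; thin back wall 40 mm high along its +x (rear) edge. Origin: underside centre. Four grey 66 mm discs at x, y = +-36 mm mark the places; bottles and jar stand on them, 10 mm above the bench. Caps in a row are 38 mm apart face to face, 68 mm on the diagonals: a wide-open gripper fits a cap best with its closing line on a diagonal.
- tray: Side tray: fixed shallow aluminium tray 300 mm (its x) x 130 mm (its y) outside, walls 4 mm thick and 14 mm high, floor 4 mm above the bench. Origin: centre of its underside. Three bottles fit in a row along its x, 90 mm apart. It lies to the left or to the right of the carrier.
- pan (a point): Centre of the top face of the balance's round steel pan (120 mm wide, 58 mm above the bench; does not give). x and y along the sides of the fixed balance, a white box 220 mm (x) x 180 mm (y) x 46 mm high whose centre lies 25 mm from this point towards its -x. It lies on the side opposite the tray.
- tipbox: Bystander, leave alone: tip box, blue with clear lid, 85 x 125 x 72 mm, origin at the centre of its underside; stands loose beyond the carrier.
- beaker: Bystander, leave alone: glass beaker, 70 mm wide, 90 mm tall, origin at the centre of its underside; stands loose on the bench.
- timer: Bystander, leave alone: flat white timer, 55 x 65 x 22 mm, origin at the centre of its underside; lies loose on the bench.
Mind the look-alikes: they are no part of the job. What is shaped like the part that bears slim_mid but blue or yellow is not meant.

How it is judged:
By the outcome, as a careful person would: the job done as asked, in the order asked, and still so for the second after the job is handed in, with the robot touching nothing.
It also fails if it takes over 141 s, if anything falls off the work surface, if the arm or the gripper's body presses on something with over 40 N, if the wrist force passes 120 N, or if a joint passes its speed limit or range.

ROBOT

A 6-joint arm with a two-finger parallel gripper is mounted at the origin on the work surface. World frame = base frame: x ahead of the robot, y to its left, z up, the work surface at z = 0. Lengths are in mm, angles in rad, forces in N, time in s.
With the tool pointing down it reaches from about 250 to 800 mm from the base axis. Payload 8.5 kg.
Tool frame: the origin (TCP) lies at the centre of the arm's flange, where the gripper is bolted on; the fingertips stand 173 mm ahead of it and the grasp point (between the pads) lies 155 mm ahead of it; y points along the fingers, x is the direction in which the jaws open and shut, and the axes are right-handed (so a half turn about y gives the same grasp; the last joint's range is limited). The gripper opens to 85 mm and grips with 20 to 120 N. Pads are 22 mm wide; open, the fingers measure 114 mm over their backs; the gripper's body (76 mm by 85 mm) begins 54 mm behind the grasp point. The pads swing forward as they close: fully open they stand 13 mm farther back than shut.
Start: joints at [1.192, 0.238, -0.013, 1.319, 0, 1.571], TCP at [194.137, 487.759, 404.676] pointing down, gripper open.
Joint ranges: [-2.66, 2.66], [-1.03, 1.9], [-1.14, 1.46], [-1.82, 2.27], [-1.45, 1.34], [-3.14, 3.14]. Speed limits (rad/s): [2.22, 2.22, 2.79, 3.14, 3.14, 3.14].

INTERFACE

Orientations are given as a unit quaternion [w, x, y, z].
In Python, from bench import bot gives the robot as it stands. Calls block until the motion is done:
- bot.movep(position, orientation): joint-space move of the TCP to a pose.
- bot.move_linear(position, rotation=None, speed=150, max_force=None): straight line of the TCP; rotation=None keeps the orientation; speed is the mean speed in mm/s. With max_force (N) it stops when the force on the tool has changed by that much, and returns True; else False.
- bot.goto_joints(angles): joint-space move.
- bot.release() and bot.grasp(squeeze=None): open the fingers fully, or close them until they stop; squeeze is the grip in N (None keeps the last).
- bot.hold(seconds).
- bot.inverse_kinematics(position, orientation): joint angles nearest the present ones, or None.
- bot.state(): the state.
- bot.grab_frame(name): name is "scene" or "side" or "wrist"; returns (picture, depth): 384x512x3 uint8, blue, green, red; 384x512 float32, mm along the optical axis (not along the pixel's ray), 0 where there is no reading.
- bot.camera_model(name): a dict with "fx", "fy", "cx", "cy" (pixels), "R" (3x3) and "t" (3): a world point X has camera coordinates R X + t. Camera axes: x right, y down, z forward; pixel columns grow to the right and rows downward; lengths in mm; the calibration is good to about 2 mm. A picture is of the moment at which its call begins: read the wrist's pose just before it. camera_model takes no time and is no camera call; for the wrist camera it gives the pose at the moment of the call.
A pose or a line that the arm cannot do raises bot.PlanningError and nothing moves.
- bot.sign_off(): hands the job in, once; it reports no verdict.
The state is a dict: "time_s": time; "qpos": joint angles; "joint_vel": joint speeds; "joint_torque": joint torques, N m; "ee_pos": TCP position; "tcp_rot": TCP orientation; "force": force on the tool from outside, world axes, zero at the start; "moment": the same for the moment, N m; "finger_gap": finger opening in mm.
Only numpy, scipy, OpenCV 4.12 (cv2) and the standard library are available. Lean on these libraries where they do the work, as an engineer would, in place of code of your own. Each camera call takes 0.05 s, during which the arm holds its last target. There are 200 camera calls.

## Working session

There is one attempt and no reset: what is moved stays moved. The work goes in short steps, each a Python script; the robot and the scene stay as the last script left them, time stands still between calls to the robot, and variables do not carry over. Pictures are saved under pics/ and viewed, about 12 in all and at most 16, crops included, and the job is handed in when it is done.

```bash
ls; mkdir -p pics
python3 - <<'E'
from bench import bot
import cv2,numpy as np
for n in("scene","side"):
    p,d=bot.grab_frame(n); cv2.imwrite(f"pics/{n}0.png",p); np.save(f"pics/{n}0.npy",d)
    c=bot.camera_model(n); print(n,c["fx"],c["cx"],c["cy"],np.round(c["R"],3).tolist(),np.round(-np.array(c["R"]).T@np.array(c["t"])))
p=np.hstack([cv2.imread("pics/scene0.png"),cv2.imread("pics/side0.png")])
s=bot.state();print(s["time_s"],s["tcp_rot"],s["finger_gap"])
E
```

```text
pics
scene 428.3815764747344 255.69546020302587 194.4061008171224 [[0.744, 0.668, 0.002], [0.437, -0.484, -0.759], [-0.506, 0.565, -0.652]] [1134. -649.  816.]
side 357.3545381779264 258.5609627059987 188.82053271369682 [[-0.985, -0.172, 0.007], [-0.101, 0.543, -0.833], [0.14, -0.822, -0.553]] [455. 713. 551.]
0.1 [-0.58492993  0.58544445  0.39655924 -0.39730661] 85.65390063464275
```

View pics/scene0.png

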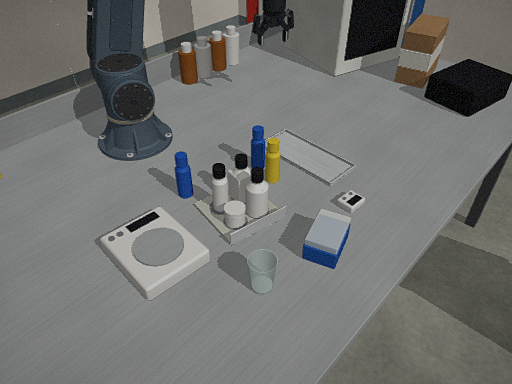

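View pics/side0.png

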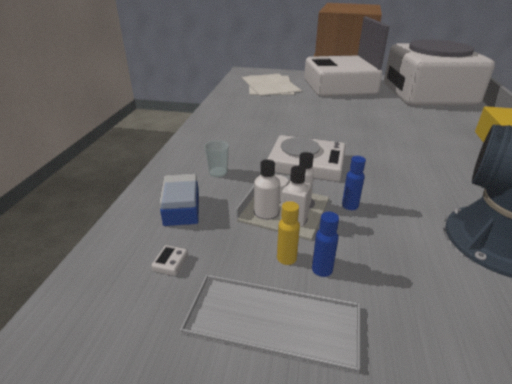

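Scene picture: the three black-capped white bottles are at (219,170), (241,161) and (257,175), with the jar at (235,212). The look-alikes are blue at (182,175) and (258,148), and yellow at (273,160). The pan is at (158,247), the tray at (310,155), the beaker at (262,270), the tip box at (327,238) and the timer at (351,201). Next I turn these into positions with a fused top-down map.

```bash
cat > h.py <<'E'
import numpy as np,cv2
from bench import bot
def cloud(n,p,d,c=None):
    c=c or bot.camera_model(n); v,u=np.mgrid[:384,:512]
    X=np.stack([(u-c["cx"])/c["fx"]*d,(v-c["cy"])/c["fy"]*d,d],-1)
    W=(X-np.array(c["t"]))@np.array(c["R"]); m=d>0
    return W[m],p[m].astype(int)
def circ(P):  # min enclosing circle & Kasa fit
    (x,y),r=cv2.minEnclosingCircle(P[:,:2].astype(np.float32)); return round(x,1),round(y,1),round(r,1)
E
cat > m.py <<'E'
from h import *
A=[cloud(n,cv2.imread(f"pics/{n}0.png"),np.load(f"pics/{n}0.npy")) for n in("scene","side")]
# top-down map 1 mm/px->0.9; x 150..750 up, y 400..-400
S=1.0
img=np.zeros((600,800,3),np.uint8); Z=np.full((600,800),-99.)
for W,C in A:
    o=np.argsort(W[:,2]);W=W[o];C=C[o]
    for w,c in zip(W,C):
        r=int(750-w[0]);k=int(400-w[1])
        if 1<=r<599 and 1<=k<799 and -10<w[2]<200 and w[2]>Z[r,k]-5:
            img[r-1:r+2,k-1:k+2]=c; Z[r-1:r+2,k-1:k+2]=w[2]
for k in range(0,800,100): cv2.line(img,(k,0),(k,5),(0,0,255),1);cv2.putText(img,str(400-k),(k,15),0,.35,(0,0,255))
for r in range(0,600,100): cv2.line(img,(0,r),(5,r),(0,0,255),1);cv2.putText(img,str(750-r),(6,r+4),0,.35,(0,0,255))
cv2.imwrite("pics/top.png",img)
from scipy.cluster.hierarchy import fcluster,linkage
def clus(P,name,dist=12,mn=15):
    if len(P)<3: print(name,"none");return
    l=fcluster(linkage(P[:,:2],'single'),dist,'distance')
    for i in range(1,l.max()+1):
        Q=P[l==i]
        if len(Q)>=mn: print(name,len(Q),"c",circ(Q),"mean",np.round(Q.mean(0),1),"zmax",round(np.percentile(Q[:,2],98),1))
for (W,C),n in zip(A,("scene","side")):
    print(n)
    roi=(W[:,0]>150)&(W[:,0]<750)&(abs(W[:,1])<450)
    W=W[roi];C=C[roi]; b,g,r=C.T; z=W[:,2]
    clus(W[(C.max(1)<70)&(z>143)&(z<156)],"captop",8,5)
    clus(W[(C.max(1)<60)&(z>115)&(z<156)],"cap",8)
    clus(W[(b>r+50)&(z>100)&(z<156)],"blue",8)
    clus(W[(r>b+60)&(z>100)&(z<156)],"yel",8)
    clus(W[(z>52)&(z<66)&(C.min(1)>110)],"z52-66",6)
    clus(W[(z>36)&(z<49)],"z36-49",6,80)
E
python3 m.py
```

```text
scene
captop 104 c (556.1, -1.0, 17.9) mean [557.8  -2.2 149.3] zmax 153.3
captop 90 c (483.9, 14.7, 18.1) mean [486.4  13.6 149.1] zmax 151.9
captop 103 c (470.9, -53.4, 18.2) mean [472.9 -56.2 149. ] zmax 152.2
cap 176 c (471.3, -53.4, 18.3) mean [475.9 -58.6 141.7] zmax 151.8
cap 180 c (556.3, -1.1, 18.1) mean [560.6  -5.3 142.3] zmax 152.7
cap 165 c (484.4, 13.8, 18.8) mean [489.6  10.3 142. ] zmax 151.8
blue 204 c (346.4, -78.6, 19.0) mean [353.  -81.4 125.4] zmax 141.6
blue 174 c (411.9, 161.7, 20.3) mean [417.7 159.1 125.3] zmax 141.8
yel 190 c (488.4, 141.3, 20.4) mean [494.1 138.2 124.8] zmax 142.1
z52-66 39 c (737.2, -204.3, 12.4) mean [ 739.6 -205.3   59.3] zmax 65.4
z52-66 94 c (717.6, -166.8, 26.9) mean [ 710.4 -159.5   59.1] zmax 65.7
z52-66 1489 c (496.2, -286.0, 61.9) mean [ 499.  -287.4   58. ] zmax 60.9
z52-66 58 c (479.0, -59.7, 18.1) mean [484.5 -64.1  59.1] zmax 65.7
z52-66 69 c (569.6, -9.2, 25.6) mean [576.2 -15.3  59.4] zmax 65.6
z52-66 291 c (539.0, -71.1, 30.0) mean [542.  -72.4  59.4] zmax 62.8
z36-49 3428 c (472.7, -283.6, 138.2) mean [ 481.9 -295.4   45.4
[... 828 characters left out ...]
ax 65.6
z52-66 514 c (497.6, -283.2, 61.0) mean [ 498.9 -282.6   57.2] zmax 59.2
z52-66 88 c (535.3, -67.9, 27.9) mean [526.6 -68.7  58.9] zmax 60.6
z52-66 23 c (467.3, 48.6, 5.8) mean [467.5  50.3  58.6] zmax 65.6
z52-66 104 c (557.8, 14.5, 27.9) mean [556.7  27.9  59.1] zmax 65.8
z36-49 378 c (533.5, -251.1, 70.2) mean [ 543.5 -228.2   44.4] zmax 47.3
z36-49 821 c (415.1, -272.0, 98.3) mean [ 406.2 -258.9   44.8] zmax 47.8
z36-49 101 c (412.2, 170.2, 22.0) mean [413.4 184.2  42.5] zmax 48.8
z36-49 99 c (488.7, 152.2, 21.2) mean [488.  164.3  42.5] zmax 48.8
z36-49 88 c (733.5, 72.1, 21.7) mean [730.2  77.   43.4] zmax 48.8
z36-49 105 c (555.4, 10.7, 29.8) mean [553.   26.3  42.5] zmax 48.7
```

View pics/top.png

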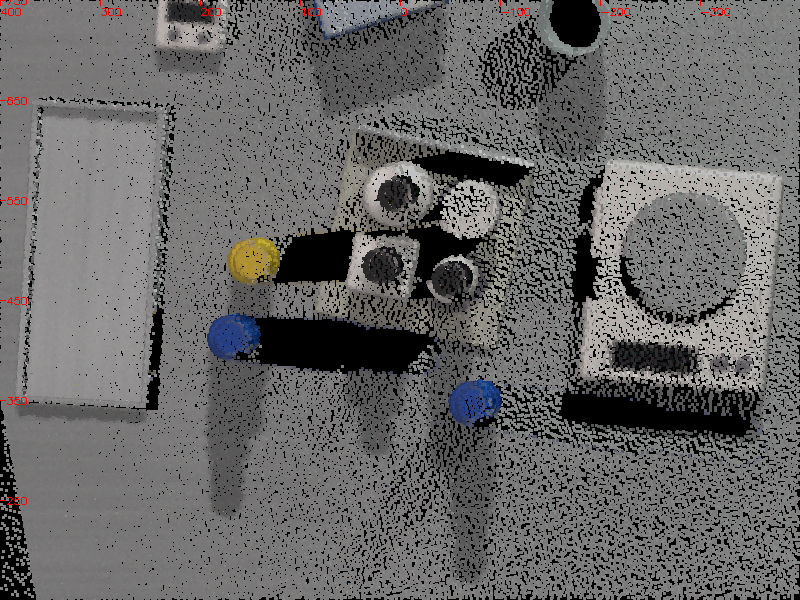

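Top map: the caps are at px (398,191) for the round bottle, (382,265) for the square one and (455,280) for the slim one. The jar is at (469,209). The slim-shaped candidates are blue (233,336), blue (475,402), yellow (253,260) and the white one with a black cap (455,280). Only the last is white and on the carrier, so it is the slim bottle. Cap spacings are 69–74 mm, as expected for a 72 mm pitch. I go above the carrier and refine with the wrist camera, which also gives the confirming crop.

```bash
cat >> h.py <<'E'
from scipy.spatial.transform import Rotation as Ro
def down(deg):
    a=np.radians(deg); M=np.array([[np.cos(a),np.sin(a),0],[np.sin(a),-np.cos(a),0],[0,0,-1]])
    q=Ro.from_matrix(M).as_quat(); return [q[3],q[0],q[1],q[2]]
E
python3 - <<'E'
from h import *
P=dict(round=(555.7,2.5,290),square=(484.6,17,290),slim=(470.5,-50,290),jar=(537,-69.5,207),t1=(585,301,284),t2=(495,305,284),t3=(405,309,284),pan=(497,-284.6,255),up=(585,301,455))
for y in(33.5,-56.5,123.5,-146.5,78.5,-101.5):
    q=down(y); print(y,{k:(lambda j:None if j is None else round(j[5],2))(bot.inverse_kinematics(list(p),q)) for k,p in P.items()})
M=Ro.from_quat(np.roll(bot.state()["tcp_rot"],-1)).as_matrix();print("start yaw",np.degrees(np.arctan2(M[1,0],M[0,0])))
q=down(33.5) if bot.inverse_kinematics([460,-20,480],down(33.5)) is not None else down(-146.5)
bot.movep([460,-20,480],q); bot.hold(.2)
c=bot.camera_model("wrist");p,d=bot.grab_frame("wrist");cv2.imwrite("pics/wrist1.png",p)
print(bot.state()["time_s"],np.round(-np.array(c["R"]).T@np.array(c["t"])),np.round(c["R"],2).tolist())
np.save("pics/wrist1.npy",d); import pickle;pickle.dump(c,open("pics/wc1.pkl","wb"))
W,C=cloud("wrist",p,d,c); z=W[:,2]
from scipy.cluster.hierarchy import fcluster,linkage
for nm,m in(("cap",(C.max(1)<80)&(z>143)&(z<156)),("lid",(C.min(1)>90)&(z>56)&(z<64))):
    Q=W[m]; Q=Q[::max(1,len(Q)//4000)]
    if len(Q)<5: continue
    l=fcluster(linkage(Q[:,:2],'single'),5,'distance')
    for i in range(1,l.max()+1):
        if (l==i).sum()>60: print(nm,(l==i).sum(),circ(Q[l==i]),Q[l==i].mean(0).round(1))
E
```

```text
33.5 {'round': np.float64(0.0), 'square': np.float64(0.0), 'slim': None, 'jar': None, 't1': None, 't2': None, 't3': np.float64(-3.14), 'pan': np.float64(0.0), 'up': None}
-56.5 {'round': None, 'square': None, 'slim': None, 'jar': None, 't1': None, 't2': None, 't3': None, 'pan': None, 'up': None}
123.5 {'round': np.float64(0.0), 'square': None, 'slim': None, 'jar': None, 't1': np.float64(0.0), 't2': np.float64(0.0), 't3': None, 'pan': np.float64(-0.0), 'up': np.float64(0.0)}
-146.5 {'round': None, 'square': None, 'slim': None, 'jar': None, 't1': None, 't2': None, 't3': None, 'pan': None, 'up': None}
78.5 {'round': np.float64(0.0), 'square': None, 'slim': None, 'jar': None, 't1': np.float64(0.0), 't2': np.float64(0.0), 't3': np.float64(0.0), 'pan': np.float64(0.0), 'up': np.float64(0.0)}
-101.5 {'round': None, 'square': None, 'slim': None, 'jar': None, 't1': None, 't2': None, 't3': None, 'pan': None, 'up': None}
start yaw 68.29815030846449
3.0417 [476. -46. 408.] [[0.83, 0.55, 0.0], [-0.15, 0.23, 0.96], [0.53, -0.8, 0.28]]
```

View pics/wrist1.png

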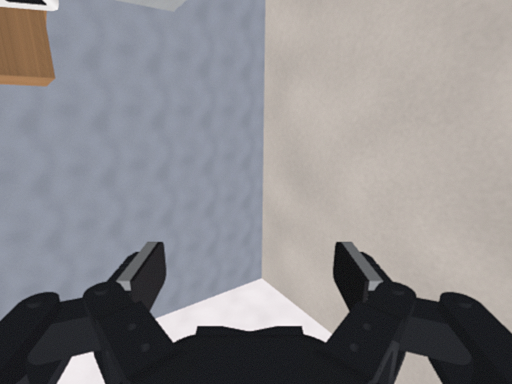

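I misread the tool frame: y points along the fingers, so y must point down. The arm is in free air at z = 480, so no harm done. I correct the orientation now.

```bash
cat >> h.py <<'E'
def down(deg):  # tool y down, x (jaw line) at yaw deg
    a=np.radians(deg);x=np.array([np.cos(a),np.sin(a),0]);y=np.array([0,0,-1.])
    q=Ro.from_matrix(np.c_[x,y,np.cross(x,y)]).as_quat(); return [q[3],q[0],q[1],q[2]]
E
python3 - <<'E'
from h import *
P=dict(round=(555.7,2.5,290),square=(484.6,17,290),slim=(470.5,-50,290),jar=(537,-69.5,207),t1=(585,301,284),t2=(495,305,284),t3=(405,309,284),pan=(497,-284.6,255),up=(585,301,455))
for y in(33.5,-56.5,123.5,-146.5,78.5,-101.5):
    q=down(y); print(y,{k:(lambda j:None if j is None else round(float(j[5]),2))(bot.inverse_kinematics(list(p),q)) for k,p in P.items()})
ok=[y for y in(33.5,-56.5,123.5,-146.5) if bot.inverse_kinematics([460,-20,480],down(y)) is not None];print(ok)
y=min(ok,key=lambda y:abs(bot.inverse_kinematics([460,-20,480],down(y))[5]))
bot.movep([440,-15,480],down(y)); bot.hold(.2)
c=bot.camera_model("wrist");p,d=bot.grab_frame("wrist");cv2.imwrite("pics/wrist2.png",p)
print(y,bot.state()["time_s"],np.round(-np.array(c["R"]).T@np.array(c["t"])),np.round(c["R"],2).tolist())
W,C=cloud("wrist",p,d,c); z=W[:,2]
from scipy.cluster.hierarchy import fcluster,linkage
for nm,m in(("cap",(C.max(1)<80)&(z>145)&(z<156)),("lid",(C.min(1)>90)&(z>56)&(z<64)&(W[:,1]>-150))):
    Q=W[m]; Q=Q[::max(1,len(Q)//4000)]
    if len(Q)<5: continue
    l=fcluster(linkage(Q[:,:2],'single'),5,'distance')
    for i in range(1,l.max()+1):
        if (l==i).sum()>60: print(nm,(l==i).sum(),circ(Q[l==i]),Q[l==i].mean(0).round(1))
E
```

```text
33.5 {'round': 0.99, 'square': 1.02, 'slim': 0.88, 'jar': 0.86, 't1': 1.46, 't2': 1.54, 't3': 1.64, 'pan': 0.47, 'up': 1.46}
-56.5 {'round': 2.56, 'square': 2.59, 'slim': 2.45, 'jar': 2.43, 't1': 3.03, 't2': 3.11, 't3': -3.07, 'pan': 2.04, 'up': 3.03}
123.5 {'round': -0.58, 'square': -0.55, 'slim': -0.69, 'jar': -0.71, 't1': -0.11, 't2': -0.03, 't3': 0.07, 'pan': -1.1, 'up': -0.11}
-146.5 {'round': -2.15, 'square': -2.12, 'slim': -2.26, 'jar': -2.28, 't1': -1.68, 't2': -1.6, 't3': -1.5, 'pan': -2.68, 'up': -1.68}
78.5 {'round': 0.21, 'square': 0.24, 'slim': 0.09, 'jar': 0.07, 't1': 0.68, 't2': 0.75, 't3': 0.85, 'pan': -0.32, 'up': 0.68}
-101.5 {'round': -2.94, 'square': -2.91, 'slim': -3.05, 'jar': -3.07, 't1': -2.47, 't2': -2.39, 't3': -2.29, 'pan': 2.82, 'up': -2.47}
[33.5, -56.5, 123.5, -146.5]
123.5 5.3083 [381. -54. 447.] [[-0.55, 0.83, -0.0], [0.8, 0.53, 0.28], [0.23, 0.15, -0.96]]
cap 556 (553.9, 1.2, 16.7) [5.531e+02 4.000e-01 1.483e+02]
cap 600 (482.3, 16.1, 16.4) [482.1  16.  148.2]
cap 694 (468.7, -52.3, 16.9) [467.8 -52.9 148.2]
lid 1157 (538.5, -68.7, 29.0) [538.3 -68.9  58.5]
lid 74 (543.9, -3.2, 28.4) [530.7  -6.6  59.8]
lid 133 (725.1, 29.9, 30.7) [725.1  30.3  60. ]
```

View pics/wrist2.png

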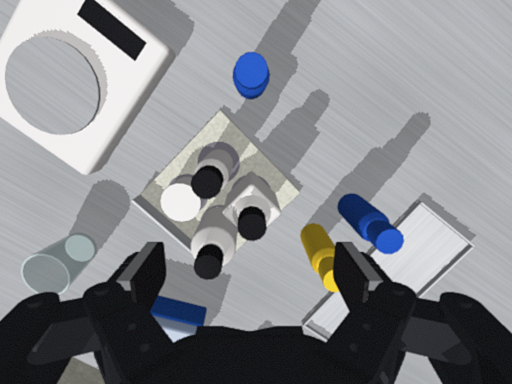

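Wrist picture: white black-capped caps at (207,182) slim, (252,223) square and (208,263) round, with the jar lid at (181,202). Blue and yellow stand apart at (251,75), (390,240) and (335,280). The positions agree within 3 mm across the three cameras. First transfer: the round bottle.

```bash
cat >> h.py <<'E'
import json,os
Y=123.5; UP=455
SRC=dict(round=(555,1.8),square=(483.4,16.5),slim=(469.5,-51.2)); TR=dict(round=(585,300.5),square=(495,305),slim=(405,309.5))
def put(xy,z,**k):
    "lower to 8 mm above z, then feel for contact"
    bot.move_linear([*xy,z+8],speed=180); bot.hold(.15)
    r=bot.move_linear([*xy,z-4],speed=30,max_force=6); return r,float(bot.state()["ee_pos"][2])
def carry(a,za,b,zb,yaw=Y,up=UP,sq=50,gap=(30,38)):
    s=bot.state(); p=s["ee_pos"]
    bot.movep([*a,up],down(yaw)); bot.move_linear([*a,za],speed=180)
    bot.grasp(sq); g=bot.state()["finger_gap"]; assert gap[0]<g<gap[1],g
    bot.move_linear([*a,up],speed=180); g2=bot.state()["finger_gap"]; assert gap[0]<g2<gap[1],g2
    bot.move_linear([*b,up],speed=280); bot.hold(.15)
    r=put(b,zb); bot.release(); bot.move_linear([*b,up],speed=220)
    print("gap",round(g,1),round(g2,1),"touch",r,"expected",zb,"t",round(bot.state()["time_s"],1))
E
python3 - <<'E'
from h import *
carry(SRC["round"],292,TR["round"],286)
p,d=bot.grab_frame("scene");cv2.imwrite("pics/s3.png",p)
E
```

```text
gap 32.8 32.6 touch (True, 285.9267404319576) expected 286 t 12.9
```

View pics/s3.png

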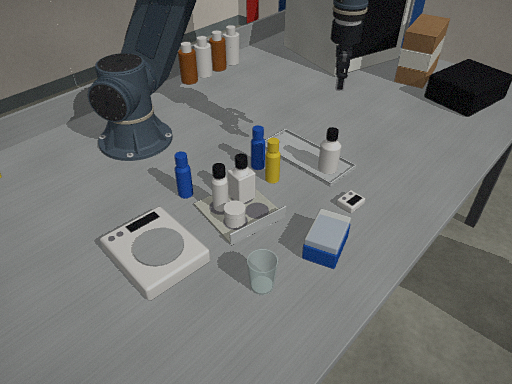

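The round bottle stands upright on the tray at (330,155) and everything else is untouched. Next come the square and slim bottles.

Run:
```python
from h import *
carry(SRC["square"],292,TR["square"],286)
carry(SRC["slim"],292,TR["slim"],286)
# look at jar from wrist on the way
bot.movep([440,-60,400],down(78.5)); bot.hold(.2)
c=bot.camera_model("wrist");p,d=bot.grab_frame("wrist");W,C=cloud("wrist",p,d,c);z=W[:,2]
m=(abs(W[:,0]-538)<45)&(abs(W[:,1]+69)<45)&(z>54)&(z<65); print("lid",circ(W[m]),W[m].mean(0).round(1))
m=(abs(W[:,0]-497)<75)&(abs(W[:,1]+285)<75)&(z>53)&(z<64); print("pan",m.sum(),circ(W[m]) if m.sum()>5 else 0)
q,d=bot.grab_frame("scene");cv2.imwrite("pics/s4.png",np.hstack([q[100:300,120:400],p[:200,:280]]) if 0 else cv2.resize(q[90:310,80:400],(800,550)))
```

```text
gap 32.6 33.0 touch (True, 285.9707511297305) expected 286 t 21.1
gap 32.7 32.7 touch (True, 285.97463206779315) expected 286 t 29.7
lid (538.6, -68.5, 29.0) [537.1 -68.4  58.3]
pan 6217 (496.3, -285.1, 61.2)
```

View pics/s4.png

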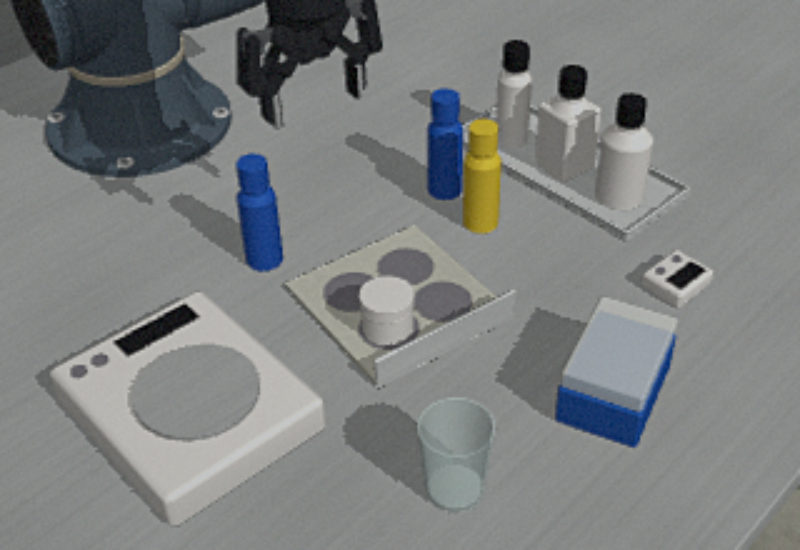

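All three bottles stand upright on the tray, at (515,95), (570,120) and (625,150). The jar is untouched at (387,310). Now I move the jar onto the pan.

Run:
```python
from h import *
carry((538.5,-68.7),208,(496.5,-285),256,yaw=78.5,up=380,sq=40,gap=(52,62))
bot.hold(.2)
def seepan():
    c=bot.camera_model("wrist");p,d=bot.grab_frame("wrist");W,C=cloud("wrist",p,d,c);z=W[:,2]
    m=(abs(W[:,0]-497)<75)&(abs(W[:,1]+285)<75);print("jar",[circ(W[m&(z>103)&(z<112)]) if (m&(z>103)&(z<112)).sum()>5 else 0])
bot.movep([400,-280,430],down(78.5));bot.hold(.2);seepan()
q,d=bot.grab_frame("scene");cv2.imwrite("pics/s5.png",cv2.resize(q[140:300,80:310],(690,480)))
W,C=cloud("scene",q,d);m=(abs(W[:,0]-497)<50)&(abs(W[:,1]+285)<50)&(W[:,2]>103)&(W[:,2]<114);print(m.sum(),circ(W[m]),bot.state()["time_s"])
```

```text
gap 56.6 56.3 touch (True, 256.51456106473745) expected 256 t 38.0
jar [(496.3, -285.6, 29.0)]
378 (496.5, -286.7, 30.3) 38.9917
```

View pics/s5.png

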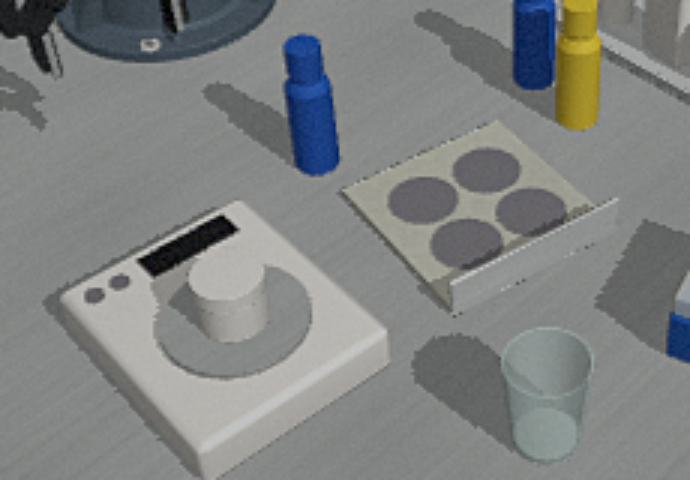

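The jar stands upright in the middle of the pan at (228,297), within about 1 mm. The carrier is empty. Next I return the bottles.

Run:
```python
from h import *
for n in("round","square","slim"): carry(TR[n],286,SRC[n],292)
bot.movep([440,-15,480],down(Y)); bot.hold(.3)
c=bot.camera_model("wrist");p,d=bot.grab_frame("wrist");W,C=cloud("wrist",p,d,c);z=W[:,2]
m0=(C.max(1)<80)&(z>145)&(z<156)
for n,xy in SRC.items():
    m=m0&(np.hypot(W[:,0]-xy[0],W[:,1]-xy[1])<28); print(n,m.sum(),circ(W[m]),W[m].mean(0).round(1))
cv2.imwrite("pics/w6.png",p)
bot.movep([194,488,405],down(68.3)); bot.hold(.5)
q,d=bot.grab_frame("scene");cv2.imwrite("pics/s6.png",q);print(bot.state()["time_s"])
cv2.imwrite("pics/c6.png",np.vstack([cv2.resize(cv2.imread("pics/scene0.png")[120:300,90:370],(420,270)),cv2.resize(q[120:300,90:370],(420,270))]))
```

```text
gap 32.7 33.0 touch (True, 292.2995781848583) expected 292 t 48.2
gap 32.6 32.9 touch (True, 291.8999298502541) expected 292 t 56.4
gap 32.7 32.6 touch (True, 292.2409170253012) expected 292 t 64.9
round 550 (554.2, 1.7, 16.5) [553.6   1.4 148.3]
square 605 (482.8, 17.5, 16.3) [482.4  17.  148.3]
slim 699 (468.8, -51.6, 16.7) [468.3 -52.  148.3]
68.1167
```

View pics/c6.png

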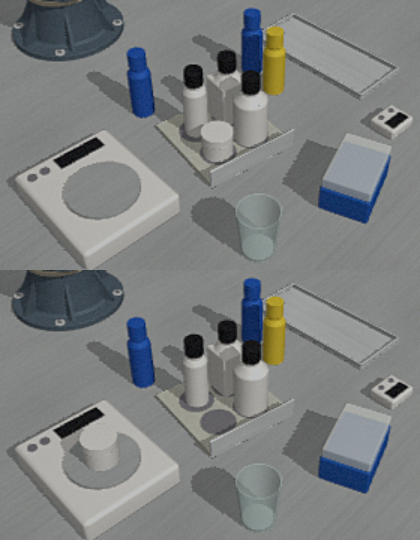

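View pics/w6.png

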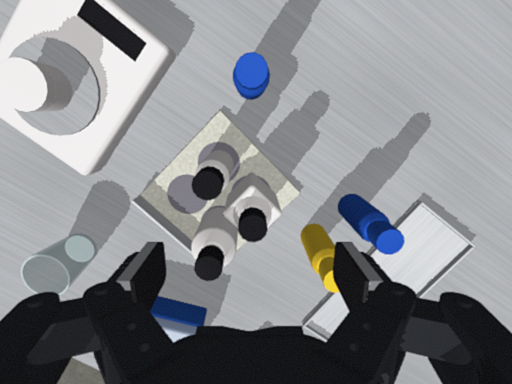

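The before/after crops and the wrist view match. The caps are back at (207,183), (252,223) and (208,263), within 1.5 mm of where they were. The square bottle has its original turn, the jar is on the pan, and the bystanders have not moved. I hand in.

```bash
python3 -c "
from bench import bot
bot.sign_off()"
```

```text
the job is handed in; nothing more can be done
```

The job is done and handed in at about 68 s of the 141 s allowed. All three bottles went onto the tray, then the jar went onto the pan, then each bottle went back to its own place.

**Last checks:**
- **Bottles:** the wrist camera found all three caps within about 1.5 mm of where they started, at the height of a standing bottle. The square bottle is turned as it stood before.
- **Jar:** it stands upright on the pan, within about 1 mm of the centre by the wrist camera and 2 mm by the scene camera.
- **Bystanders:** the tip box, beaker, timer and the blue and yellow bottles look unmoved in the before and after pictures.

**What went wrong or disagreed:** I misread the tool axes on the first move, so the gripper pointed sideways for a moment in free air. It touched nothing and I corrected it. The fixed cameras differed from each other by up to about 7 mm in single cap positions, so I used averages that included the wrist camera.

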